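# Shut the tool chest: drawers home, then the lid down over them

## Task

The red tool chest on the bench was left open: push its two upper drawers fully home with the fingertips, then ease the lid down until it is fully shut, so that its front lip drops over the drawer fronts and locks them. Only push and press: do not lift anything, do not slam the lid or shove the chest along the bench, and leave the jar, the glue bottle and the tape measure where they stand.

Things in the scene. Friction and masses are not known exactly. Their poses are not given: they have to be found in the camera images.
- chest: red and dark steel tool chest, 270 mm wide (y), 140 deep (x), 105 high without lid, about 5 kg, loose on rubber feet (slides under some 20 N). Origin: centre of its underside; x points from its front to its back, away from the robot, y to its left as the robot sees it. Upper drawers side by side, centred at y = +65 and -65 mm; the wide one below is shut and fixed. Lid hinged at the back
- drawer_left (a joint): how far the left upper drawer stands out, in m: 0 = fully home (hard stop), at most 0.07; it slides straight along the chest's x axis, needs about 2 N to move and stays where it is left
- drawer_right (a joint): the same for the right upper drawer
- drawer_left_front (a point): point on the outer face of the left drawer's red front, midway across, 12 mm below its top edge; the front is 126 mm wide, 40 mm high (60 to 100 mm above the worktop). Low on it (64 to 68 mm up) a thin aluminium pull, 76 mm wide, stands out 12 mm. With the drawer home the face lies 70 mm before the chest's origin
- drawer_right_front (a point): the same point on the right drawer's front
- lid (a joint): opening angle of the lid in rad: 0 = fully shut, 1.5 = farthest open (almost upright). Stiff hinge: the lid stays at any angle and must be pushed all the way down, with 2 to 4 N at its front edge. It goes fully down only when both drawers are home, as its lip must pass in front of them
- lid_edge (a point): middle of the front edge of the lid's flat outer (top) face. The red lid is 280 mm wide, 157 mm from hinge line to front edge; its outer face is 26 mm above the hinge line when shut. A lip hangs 52 mm down along its front, 8 mm clear of the drawer fronts and over their top 18 mm. A black handle 125 mm long, 22 mm high stands midway between hinge and front edge
- lid_hinge (a point): middle of the lid's hinge line (parallel to the chest's y axis), 74 mm behind the chest's origin and 108 mm above the worktop
- jar: white screw jar with a yellow lid, 66 mm across, 97 mm high, standing to the left of the chest; origin at the centre of its underside; leave it alone
- glue: white glue bottle with a red nozzle, 48 mm across, 165 mm high, standing to the left of the chest; origin at the centre of its underside; leave it alone
- tape: black tape measure, 35 x 92 x 61 mm, standing to the right of the chest; origin at the centre of its underside; leave it alone
- boom_bar (a point): middle of the underside of a fixed white bar that hangs over the left end of the bench (220 mm long along y, 40 mm along x, higher parts above it): keep the hand and the arm from striking it on the way

How it is judged:
By the outcome, as a careful person would: the job done as asked, in the order asked, and still so for the second after the job is handed in, with the robot touching nothing.
It also fails if it takes over 51 s, if anything falls off the work surface, if the arm or the gripper's body presses on something with over 40 N, if the wrist force passes 120 N, or if a joint passes its speed limit or range.

## Robot

A 7-joint arm with a two-finger parallel gripper is mounted at the origin on a cart in front of the work surface, level with it; the furniture and walls round the work are solid. World frame = base frame: x ahead of the robot, y to its left, z up, the work surface at z = 0. Lengths are in m, angles in degrees, forces in N, time in s.
With the tool pointing down it reaches from about 0.35 to 0.775 m from the base axis. Payload 3.1 kg.
Tool frame: the origin (TCP) lies at the very end of the fingers, on their centre line; the grasp point (between the pads) lies grip_point_offset behind it (grip_point_offset is the distance from the TCP to the grasp point, in m); z points along the fingers, y is the line along which they close (so a half turn about z gives the same grasp; the last joint's range is limited). The gripper opens to 85 mm and grips with 20 to 120 N. Pads are 22 mm wide; open, the fingers measure 114 mm over their backs; the gripper's body (76 mm by 85 mm) begins 54 mm behind the grasp point. The pads swing forward as they close: fully open they stand 13 mm farther back than shut.
Start: joints at [69.861, 17.813, 0.802, 86.603, -0.252, 75.585, -1.558], TCP at [0.168, -0.524, 0.2] pointing down, gripper open.
Joint ranges: [-154.91, 154.91], [-16.99, 109.72], [-72.82, 74.43], [7.12, 147.25], [-82.49, 262.49], [11.32, 116.49], [-174.64, 174.64]. Speed limits (degrees/s): [159.86, 159.86, 180, 180, 180, 180, 180].

## Interface

Orientations are given as [roll, pitch, yaw] about the fixed x, y, z axes, in that order (R = Rz(yaw) Ry(pitch) Rx(roll)).
In Python, from cell import * gives the robot as it stands. The module is installed in compiled form; this text tells all that it offers.
- The arm moves only by the tool arm_command, never from a script. Its argument "series" is one flat list of numbers, 7 for each row, row after row: the shift along the tool's x, y, z in m, then the turn, a rotation vector about the tool's x, y, z in rad, then the closure, from 0 (fully open) to 1 (shut). A call has 1 to 20 rows; each row is the pose to reach, as a shift and turn from the pose commanded when the call began, along the tool's axes at that moment; what a row does not reach only later rows make up. A row lasts 1/10 s, in which the tool goes at most 50 mm and 8.59 degrees, less where a joint would pass 70% of its speed; a pose out of reach is approached as far as the arm can. A call with a gripper value outside its range is refused whole. The fingers move at their own pace and stop on an object; "grip_force" is the grip in N (left out, the last holds). Time passes only in rows, so rows that repeat a pose let the fingers close. It gives the time, the measured TCP pose, the force, the opening and the grip force at its end, in the units of the state.
- get_state(): the state, without advancing time (a new reading comes with each control period).
- snapshot(name): name is "scene" or "side" or "wrist"; returns the picture (384x512x3 uint8, blue, green, red); there is no depth.
- calibration(name): a dict with "fov_y" (degrees; the focal length in pixels is half the picture's height over the tangent of half this angle, whatever the lens; pixels are square), "cx", "cy" (the principal point, pixels), "k1" (the pictures are not rectified: a ray, as slopes to the right and down, at radius r is drawn at 1 + k1 r^2 times it, then the intrinsics apply), "R" (3x3) and "t" (3): a world point X has camera coordinates R X + t; the wrist camera has in their place "T_tool_cam" (4x4, takes a point from camera to tool coordinates, whose origin is the TCP and whose axes are the flange's). Camera axes: x right, y down, z forward; pixel columns grow to the right and rows downward; lengths in m; the calibration is good to about 2 mm. A picture is of the moment at which its call begins: read the wrist's pose just before it. calibration takes no time and is no camera call.
- finish_job(): hands the job in; it is judged then, once.
Trained networks look in the newest picture that a camera, given by its name, has taken for a name from the list of things; names that differ only in an ending like _2 or _b are one class to them, and where a whole thing is asked for, a point or a joint stands for the part that bears it (a point fixed in the world has none). Each returns a list of dicts, best first, with "score" (0 to 1); they miss things now and then, are a little off and sometimes report something else, mostly with a low value. They report only what shows in the picture. A call takes as long as a camera call.
- boxes_of(camera, target): "extent" ([left, top, right, bottom] in pixels, round what is visible of it).
- trace(camera, target): "region" (384x512 bool, what is visible of it) and "extent" ([left, top, right, bottom] in pixels, round what is visible of it).
The state is a dict: "t": time; "q": joint angles; "joint_vel": joint speeds; "tau": joint torques, N m; "position": TCP position; "ee_rot": TCP orientation; "contact_force": force on the tool from outside, world axes, zero at the start; "moment": the same for the moment, N m; "width": finger opening in m; "grip_force": force on a finger pad.
Only numpy, scipy, OpenCV 4.12 (cv2) and the standard library are available. Lean on these libraries where they do the work, as an engineer would, in place of code of your own. Each camera call takes 0.05 s, during which the arm holds its last target. There are 200 camera calls.

## Working session

There is one attempt and no reset: what is moved stays moved. The work goes in short steps, Python scripts to look and compute and a tool call to move; the robot and the scene stay as the last step left them, time stands still between calls to the robot, and variables do not carry over. Pictures are saved under pics/ and viewed, at most 10 in all, crops included, and the job is handed in when it is done.

Besides the shell and the picture viewer there is one more tool, called after ">>>" as name(argument=value, ...) on one line, values as JSON. arm_command: Moves the arm, as the interface text tells. Its arguments: {"type":"object","properties":{"series":{"type":"array","items":{"type":"number"}},"grip_force":{"type":"number"}},"required":["series"]}

```bash
mkdir -p pics; python3 - <<'E'
from cell import *
import cv2,numpy as np
s=get_state();print(s)
a=snapshot("scene");b=snapshot("side")
cv2.imwrite("pics/a.png",a);cv2.imwrite("pics/b.png",b)
for c in("scene","side"):
  k=calibration(c);print(c,k)
  for n in("chest","drawer_left","drawer_right","lid","jar","glue","tape"):
    print(n,[(np.round(r["extent"]),round(r["score"],2)) for r in boxes_of(c,n)[:2]])
print(calibration("wrist"))
E
```

```text
{'t': 0.0, 'q': array([69.86038245, 17.86090207,  0.80110177, 86.69137829, -0.25165283,
       75.58656375, -1.55782602]), 'joint_vel': array([ 0.0229902 ,  0.02127832,  0.00434905, -0.04623324, -0.03241302,
        0.10081075, -0.0353994 ]), 'tau': array([ 5.47824930e-04, -3.79919672e+01,  1.46443066e-01, -2.30596322e+01,
        1.21900751e-02,  1.35775193e-02, -5.15413035e-06]), 'position': array([ 0.16744081, -0.52303721,  0.1987208 ]), 'ee_rot': array([-1.79863036e+02,  5.84066489e-03,  1.77560755e+01]), 'contact_force': array([ 0.71183796, -0.72961525, -0.11269502]), 'moment': array([0.0039663 , 0.01834516, 0.02234734]), 'grip_force': 0.0, 'width': 0.08532744648314593}
scene {'fov_y': 48.599712569091864, 'cx': 246.52569818521818, 'cy': 192.09453185546218, 'k1': -0.03801491701265696, 'R': array([[-0.78663824, -0.617409  ,  0.0025321 ],
       [-0.25003981,  0.31481954, -0.91562479],
       [ 0.56451783, -0.7208986 , -0.40202592]]), 't': array([0.4514661 , 0.35473247, 1.13208508])}
chest [(array([225., 167., 322., 261.]), 0.89), (array([223., 167., 302., 217.]), 0.4)]
drawer_left
[... 868 characters left out ...]
 216.]), 0.55)]
jar [(array([226., 228., 244., 261.]), 0.67), (array([258., 238., 297., 260.]), 0.37)]
glue [(array([239., 202., 253., 237.]), 0.5)]
tape [(array([358., 259., 376., 284.]), 0.61), (array([240., 202., 253., 236.]), 0.16)]
{'fov_y': 61.74177009100631, 'cx': 253.89676602353853, 'cy': 194.63820655746707, 'k1': -0.0569462669265022, 'T_tool_cam': array([[-5.65612930e-04, -9.44966426e-01, -3.27166830e-01,
         8.47489520e-02],
       [ 9.99999197e-01, -9.05493759e-04,  8.86546861e-04,
         4.99777920e-04],
       [-1.13400454e-03, -3.27166065e-01,  9.44966179e-01,
        -1.72943976e-01],
       [ 0.00000000e+00,  0.00000000e+00,  0.00000000e+00,
         1.00000000e+00]])}
```

```bash
python3 - <<'E'
import cv2,numpy as np
a=cv2.imread("pics/a.png");b=cv2.imread("pics/b.png")
cv2.imwrite("pics/a2.png",cv2.resize(a[130:310,180:380],None,fx=4,fy=4,interpolation=2)[:600])
cv2.imwrite("pics/b2.png",cv2.resize(b[150:300,200:400],None,fx=4,fy=4,interpolation=2))
E
```

```text
(no output)
```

View pics/a2.png

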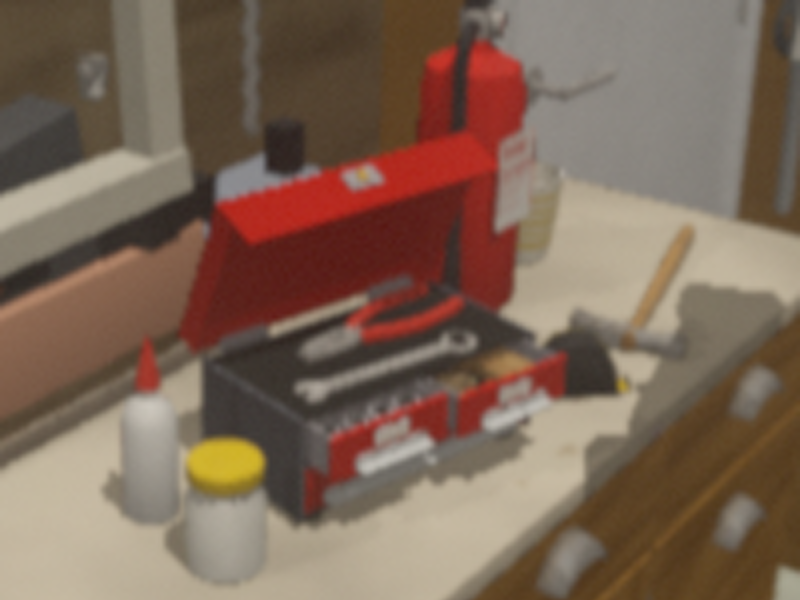

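View pics/b2.png

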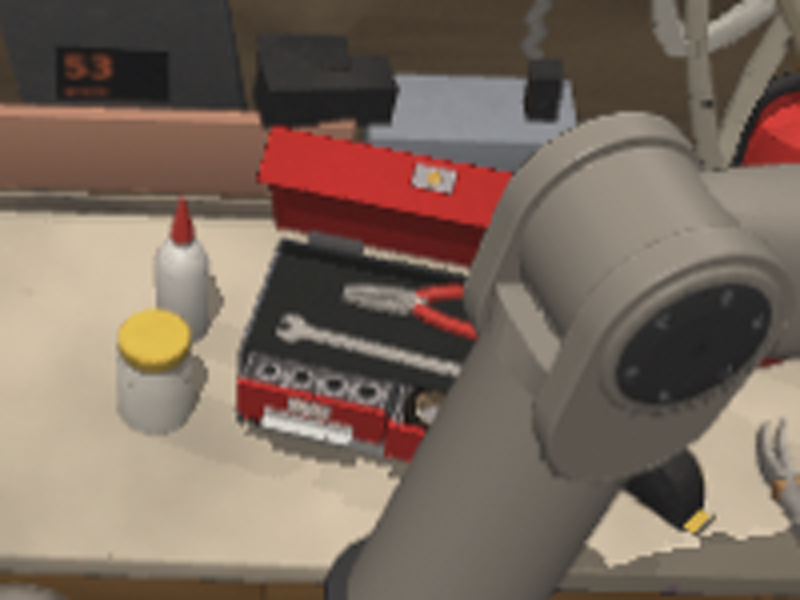

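View pics/a.png

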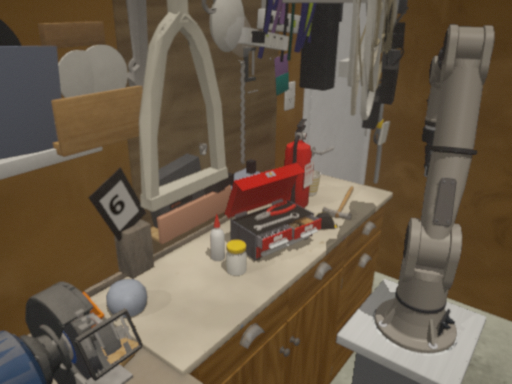

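```bash
cat > h.py <<'E'
from cell import *
import cv2,numpy as np
from scipy.optimize import least_squares
from scipy.spatial.transform import Rotation as Ro
def proj(k,X,R=None,t=None):
    R=k["R"] if R is None else R; t=k["t"] if t is None else t
    c=np.atleast_2d(X)@R.T+t; s=c[:,:2]/c[:,2:]; r2=(s**2).sum(1,keepdims=True)
    f=192/np.tan(np.radians(k["fov_y"]/2))
    return s*(1+k["k1"]*r2)*f+[k["cx"],k["cy"]]
def wristRt(s):
    T=calibration("wrist")["T_tool_cam"]; M=np.eye(4)
    M[:3,:3]=Ro.from_euler("xyz",s["ee_rot"],degrees=True).as_matrix(); M[:3,3]=s["position"]
    W=np.linalg.inv(M@T); return W[:3,:3],W[:3,3]
def model(p):  # x,y,yaw,dL,dR,lid -> dict of world points
    x,y,w,dL,dR,th=p; c,s=np.cos(th),np.sin(th); P={}
    for n,yy in(("L",.14),("M",0),("R",-.14)):
        P["E"+n]=(.074-.157*c+.026*s,yy,.108+.157*s+.026*c)
        P["B"+n]=(.074-.157*c-.026*s,yy,.108+.157*s-.026*c)
    for n,d,o in(("l",dL,.065),("r",dR,-.065)):
        for m,q in(("l",.063),("m",0),("r",-.063)):
            P["d"+n+m]=(-.07-d,o+q,.1); P["b"+n+m]=(-.07-d,o+q,.06)
    P["CBL"]=(.07,.135,.105);P["CFL"]=(-.07,.135,.105);P["CFR"]=(-.07,-.135,.105);P["fl"]=(-.07,.135,.004)
    Rz=np.array([[np.cos(w),-np.sin(w),0],[np.sin(w),np.cos(w),0],[0,0,1]])
    return {k:Rz@v+[x,y,0] for k,v in P.items()}
def ground(k,u,v,z=0.,R=None,t=None):
    f=lambda q:proj(k,[[q[0],q[1],z]],R,t)[0]-[u,v]
    return least_squares(f,[.6,0]).x
E
cat > fit.py <<'E'
from h import *
S=calibration("scene");D=calibration("side")
sc=dict(dll=(330,432),dlr=(448,392),drl=(455,410),drr=(565,352),CBL=(205,355),BL=(250,243),BR=(498,168),EL=(216,200),ER=(468,135),fl=(298,518))
sd=dict(dll=(238,381),dlr=(388,412),CBL=(280,240),EL=(275,128),BL=(258,183))
def res(p,full=0):
    P=model(p);o=[]
    for n,v in sc.items(): o.append((n,proj(S,P[n])[0]-np.array(v)/4-[180,130]))
    for n,v in sd.items(): o.append((n,proj(D,P[n])[0]-np.array(v)/4-[200,150]))
    return o if full else np.concatenate([a for _,a in o])
r=least_squares(res,[.6,0,0,.02,.04,1.2],loss="soft_l1")
print(np.round(r.x,4),np.degrees(r.x[2]))
for n,e in res(r.x,1):print(n,np.round(e,1),end=' ')
print()
for n in("EM","BM","dlm","drm","EL","ER"):print(n,model(r.x)[n].round(3))
for n,a,b in(("jar",(238,274),(235,260.)),("glue",(217,262),(246,236)),("tape",(328,228),(366,283))):print(n,ground(S,*a),ground(D,*b))
# boom bar: match lower end corner
E
python3 fit.py
```

```text
[ 0.5572 -0.126  -0.2489  0.0335  0.0429  1.137 ] -14.262756405756463
dll [0.7 0.8] dlr [ 0.2 -0.7] drl [ 1.3 -4.5] drr [-0.  -0.5] CBL [-1.6 -0.6] BL [ 0.9 -0.1] BR [ 1.7 -0.4] EL [ 0.6 -0.1] ER [ 0.3 -1.5] fl [0.1 1.1] dll [-0.5 -1. ] dlr [-0.8 -0.4] CBL [ 0.2 -2.3] EL [-1.2 -0.9] BL [-0.9 -0.4] 
EM [ 0.588 -0.134  0.261]
BM [ 0.542 -0.122  0.24 ]
dlm [ 0.473 -0.038  0.1  ]
drm [ 0.432 -0.161  0.1  ]
EL [0.622 0.002 0.261]
ER [ 0.553 -0.269  0.261]
jar [0.52081902 0.11141804] [0.49932711 0.10558185]
glue [0.61895558 0.10121394] [0.61364818 0.07198013]
tape [ 0.44276547 -0.33830899] [ 0.4172579  -0.34014141]
```

```bash
cat >> h.py <<'E'
YAW=-14.3
def Rtool(a,yaw=YAW):
    w,a=np.radians(yaw),np.radians(a); cx=np.array([np.cos(w),np.sin(w),0]); up=np.array([0,0,1.])
    z=-np.cos(a)*up+np.sin(a)*cx; x=np.cos(a)*cx+np.sin(a)*up
    return np.array([x,np.cross(z,x),z]).T
def row(p0,R0,p,R):
    return np.r_[R0.T@(np.array(p)-p0),Ro.from_matrix(R0.T@R).as_rotvec()]
def cur():
    s=get_state(); return s["position"],Ro.from_euler("xyz",s["ee_rot"],degrees=True).as_matrix()
E
python3 - <<'E'
from h import *
p,R=cur()
print(row(p,R,[.40,-.10,.22],Rtool(25)).round(4).tolist())
k=calibration("scene")
f=lambda q:(proj(k,[[q[0],q[1]+.11,q[2]],[q[0],q[1]-.11,q[2]]])-[[151,207],[225,181]]).ravel()
r=least_squares(f,[.65,.3,.4]);print(r.x,r.fun)
E
```

```text
[0.3505, -0.3328, -0.0202, -0.122, 0.4248, 0.5505]
[0.42949059 0.38423543 0.40143647] [ 1.16132277  2.61482124 -1.37152283 -3.09425984]
```

>>> arm_command(series=[0.35, -0.333, -0.02, -0.122, 0.425, 0.55, 1, 0.35, -0.333, -0.02, -0.122, 0.425, 0.55, 1, 0.35, -0.333, -0.02, -0.122, 0.425, 0.55, 1, 0.35, -0.333, -0.02, -0.122, 0.425, 0.55, 1, 0.35, -0.333, -0.02, -0.122, 0.425, 0.55, 1, 0.35, -0.333, -0.02, -0.122, 0.425, 0.55, 1, 0.35, -0.333, -0.02, -0.122, 0.425, 0.55, 1, 0.35, -0.333, -0.02, -0.122, 0.425, 0.55, 1, 0.35, -0.333, -0.02, -0.122, 0.425, 0.55, 1, 0.35, -0.333, -0.02, -0.122, 0.425, 0.55, 1, 0.35, -0.333, -0.02, -0.122, 0.425, 0.55, 1, 0.35, -0.333, -0.02, -0.122, 0.425, 0.55, 1, 0.35, -0.333, -0.02, -0.122, 0.425, 0.55, 1, 0.35, -0.333, -0.02, -0.122, 0.425, 0.55, 1])

```text
t: 2.2
position: [0.4105, -0.1045, 0.2154]
ee_rot: [180.0, -24.4, -14.5]
contact_force: [-0.3, -1.1, -0.3]
width: -0.0002
grip_force: 0.0
```

```bash
python3 - <<'E'
from h import *
s=get_state();print(s["t"],s["position"],s["ee_rot"],s["q"].round(1))
a=snapshot("wrist");k=calibration("wrist");R,t=wristRt(s)
p=[ 0.5572,-0.126,-0.2489,0.0335,0.0429,1.137]
a=cv2.resize(a,(800,600),interpolation=2)
for n,X in model(p).items():
  u=proj(k,X,R,t)[0]*800/512
  cv2.circle(a,tuple(int(v) for v in u),3,(0,255,0),1)
cv2.imwrite("pics/w.png",a)
for n in("drawer_left","drawer_right","lid"): print(n,[(np.round(r["extent"]),round(r["score"],2)) for r in boxes_of("wrist",n)[:2]])
E
```

```text
2.2 [ 0.4105261  -0.10450346  0.21543787] [179.99444673 -24.44838969 -14.46449481] [ 20.3 -16.9  -7.4 124.4  -1.9  48.  -90.8]
drawer_left [(array([106., 151., 234., 204.]), 0.82)]
drawer_right [(array([242., 145., 369., 215.]), 0.78), (array([  0.,   2., 460.,  16.]), 0.2)]
lid [(array([  0.,   0., 463.,  17.]), 0.58)]
```

View pics/w.png

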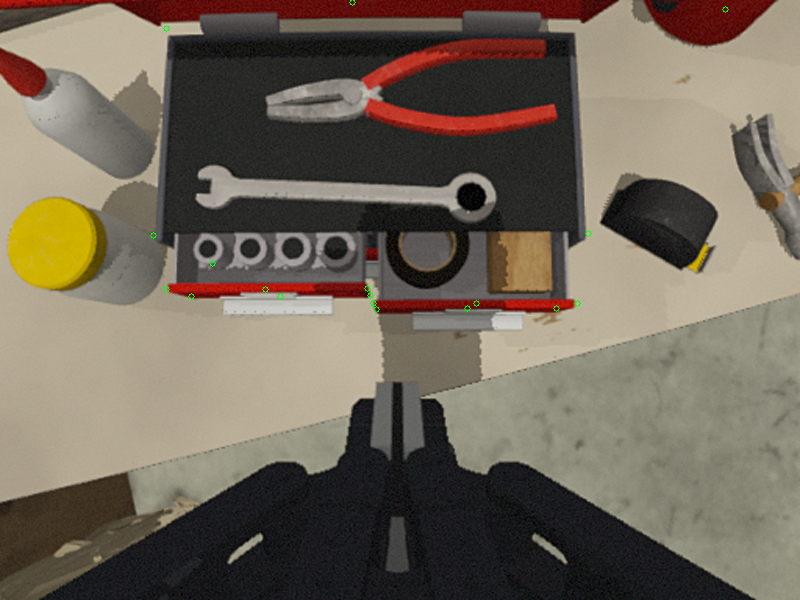

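```bash
cat >> h.py <<'E'
PC=np.array([0.5572,-0.126]); W=-0.2489
def c2w(x,y,z): return np.array([PC[0]+x*np.cos(W)-y*np.sin(W),PC[1]+x*np.sin(W)+y*np.cos(W),z])
E
python3 - <<'E'
from h import *
p,R=cur()
T=Rtool(20)
for c in[(-.140,.065,.15),(-.140,.065,.08),(-.12,.065,.08),(-.09,.065,.08)]:
  print(c2w(*c).round(3),row(p,R,c2w(*c),T).round(4).tolist())
E
```

```text
[ 0.438 -0.029  0.15 ] [-0.0208, -0.08, 0.0625, 0.001, -0.0778, -0.0027]
[ 0.438 -0.029  0.08 ] [-0.0497, -0.08, 0.1263, 0.001, -0.0778, -0.0027]
[ 0.457 -0.033  0.08 ] [-0.0315, -0.0801, 0.1345, 0.001, -0.0778, -0.0027]
[ 0.486 -0.041  0.08 ] [-0.0042, -0.0802, 0.147, 0.001, -0.0778, -0.0027]
```

>>> arm_command(series=[-0.02, -0.08, 0.062, 0.001, -0.078, -0.003, 1, -0.02, -0.08, 0.062, 0.001, -0.078, -0.003, 1, -0.02, -0.08, 0.062, 0.001, -0.078, -0.003, 1, -0.05, -0.08, 0.126, 0.001, -0.078, -0.003, 1, -0.05, -0.08, 0.126, 0.001, -0.078, -0.003, 1, -0.05, -0.08, 0.126, 0.001, -0.078, -0.003, 1, -0.05, -0.08, 0.126, 0.001, -0.078, -0.003, 1])

```text
t: 3.1
position: [0.438, -0.0278, 0.0809]
ee_rot: [180.0, -20.0, -14.2]
contact_force: [0.7, 0.5, 0.3]
width: -0.0001
grip_force: 0.0
```

```bash
python3 - <<'E'
from h import *
s=get_state();p,R=cur();T=Rtool(20)
print(s["t"],p,s["ee_rot"],s["q"].round(1))
for x in(-.11,-.095,-.085,-.08,-.075):
  print(x,row(p,R,c2w(x,.065,.08),T).round(4).tolist())
E
```

```text
3.1 [ 0.43798205 -0.02781104  0.08087228] [179.99089801 -20.04413972 -14.176674  ] [  18.7   -1.   -22.5  131.1   11.1   31.2 -116.6]
-0.11 [0.0276, 0.0008, 0.011, -0.0006, -0.0008, 0.002]
-0.095 [0.0417, 0.0009, 0.0162, -0.0006, -0.0008, 0.002]
-0.085 [0.0511, 0.0009, 0.0196, -0.0006, -0.0008, 0.002]
-0.08 [0.0558, 0.0009, 0.0213, -0.0006, -0.0008, 0.002]
-0.075 [0.0605, 0.0009, 0.023, -0.0006, -0.0008, 0.002]
```

>>> arm_command(series=[0.014, 0.001, 0.0055, 0, 0, 0.002, 1, 0.0276, 0.001, 0.011, 0, 0, 0.002, 1, 0.033, 0.001, 0.013, 0, 0, 0.002, 1, 0.038, 0.001, 0.015, 0, 0, 0.002, 1, 0.043, 0.001, 0.0166, 0, 0, 0.002, 1, 0.047, 0.001, 0.018, 0, 0, 0.002, 1, 0.051, 0.001, 0.0195, 0, 0, 0.002, 1, 0.051, 0.001, 0.0195, 0, 0, 0.002, 1])

```text
t: 3.9
position: [0.4906, -0.0413, 0.0795]
ee_rot: [-180.0, -20.0, -14.2]
contact_force: [0.4, 0.1, 0.2]
width: -0.0003
grip_force: 0.0
```

>>> arm_command(series=[0.0014, 0, 0.0005, 0, 0, 0, 1, 0.0028, 0, 0.001, 0, 0, 0, 1, 0.0042, 0, 0.0015, 0, 0, 0, 1, 0.0056, 0, 0.002, 0, 0, 0, 1])

```text
t: 4.3
position: [0.496, -0.0427, 0.0794]
ee_rot: [-180.0, -20.0, -14.2]
contact_force: [0.4, -0.4, -0.4]
width: -0.0003
grip_force: 0.0
```

```bash
cat > chk.py <<'E'
from h import *
import sys
s=get_state();p,R=cur()
d=p-c2w(0,0,0);print("chest-frame tcp",d[0]*np.cos(W)+d[1]*np.sin(W),-d[0]*np.sin(W)+d[1]*np.cos(W),p[2],s["contact_force"].round(1),s["t"])
if len(sys.argv)>1:
  a=snapshot("wrist");cv2.imwrite("pics/%s.png"%sys.argv[1],a)
E
python3 chk.py w2
```

```text
chest-frame tcp -0.07987539342157612 0.06564549778599595 0.07937402377375687 [ 0.4 -0.4 -0.4] 4.3
```

View pics/w2.png

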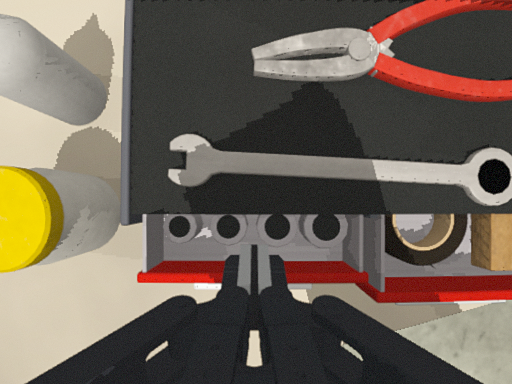

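```bash
python3 - <<'E'
from h import *
s=get_state();k=calibration("wrist");R,t=wristRt(s);print("tcp",proj(k,s["position"],R,t))
for d in(0,.01,.02,.0335):
  P=model([*PC,W,d,.0429,1.137]);print(d,{n:proj(k,P[n],R,t)[0].round() for n in("dll","dlr","bll","drl","CFL")})
snapshot("scene");snapshot("side")
for c in("scene","side"):print([(np.round(r["extent"]),round(r["score"],2)) for r in boxes_of(c,"drawer_left")[:2]])
E
```

```text
tcp [[253.20220653 234.06690191]]
0 {'dll': array([137., 220.]), 'dlr': array([372., 220.]), 'bll': array([159., 216.]), 'drl': array([379., 300.]), 'CFL': array([120., 220.])}
0.01 {'dll': array([137., 239.]), 'dlr': array([372., 239.]), 'bll': array([159., 231.]), 'drl': array([379., 300.]), 'CFL': array([120., 220.])}
0.02 {'dll': array([137., 257.]), 'dlr': array([372., 257.]), 'bll': array([159., 247.]), 'drl': array([379., 300.]), 'CFL': array([120., 220.])}
0.0335 {'dll': array([137., 282.]), 'dlr': array([372., 282.]), 'bll': array([159., 267.]), 'drl': array([379., 300.]), 'CFL': array([120., 220.])}
[(array([257., 226., 291., 251.]), 0.75)]
[]
```

```bash
python3 - <<'E'
from h import *
a=snapshot("scene");cv2.imwrite("pics/s3.png",cv2.resize(a[160:290,210:380],None,fx=4.5,fy=4.5,interpolation=2))
E
```

```text
(no output)
```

View pics/s3.png

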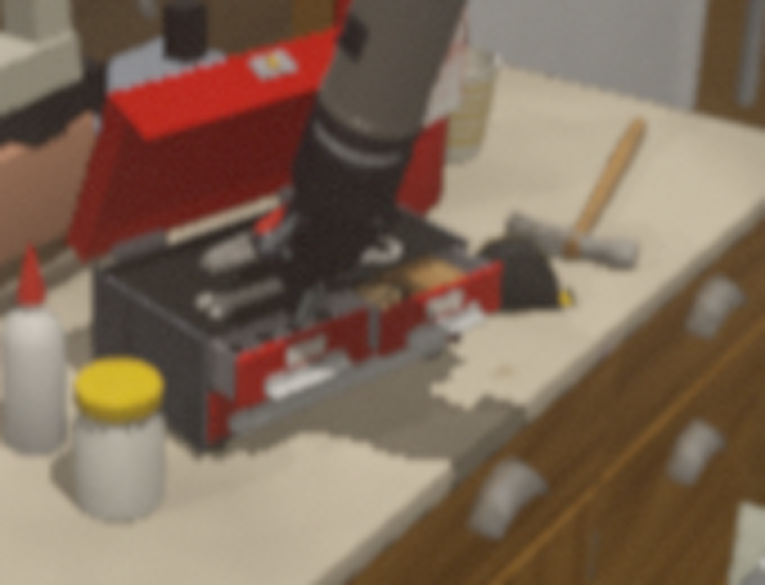

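```bash
python3 - <<'E'
from h import *
s=get_state();p,R=cur();S=calibration("scene")
f=lambda X:((proj(S,X)-[210,160])*4.5).round()
print("tcp",f(p),"30mm up finger",f(p-R[:,2]*.03))
P=model([*PC,W,.0335,.0429,1.137])
print({n:f(P[n])[0] for n in("dll","dlm","dlr","blm","drl","drr","CFL","CBL","fl")})
E
```

```text
tcp [[284. 341.]] 30mm up finger [[294. 312.]]
{'dll': array([239., 355.]), 'dlm': array([306., 328.]), 'dlr': array([370., 303.]), 'blm': array([305., 376.]), 'drl': array([383., 306.]), 'drr': array([500., 259.]), 'CFL': array([202., 333.]), 'CBL': array([ 88., 262.]), 'fl': array([201., 453.])}
```

```bash
python3 - <<'E'
from h import *
s=get_state();p,R0=cur();k=calibration("wrist");R,t=wristRt(s)
for b in(0,.01,.02,.03):
  for x in(-.011,0,.011): print(b,x,proj(k,p-R0[:,2]*b+R0[:,0]*x,R,t).round())
a=snapshot("wrist");cv2.imwrite("pics/w4.png",cv2.resize(a[195:345,155:355],None,fx=4,fy=4,interpolation=2))
b=snapshot("side");cv2.imwrite("pics/b4.png",cv2.resize(b[190:310,220:380],None,fx=5,fy=5,interpolation=2))
E
```

```text
0 -0.011 [[253. 250.]]
0 0 [[253. 234.]]
0 0.011 [[253. 217.]]
0.01 -0.011 [[253. 259.]]
0.01 0 [[253. 242.]]
0.01 0.011 [[253. 224.]]
0.02 -0.011 [[253. 268.]]
0.02 0 [[253. 251.]]
0.02 0.011 [[253. 232.]]
0.03 -0.011 [[253. 279.]]
0.03 0 [[253. 260.]]
0.03 0.011 [[253. 241.]]
```

View pics/w4.png

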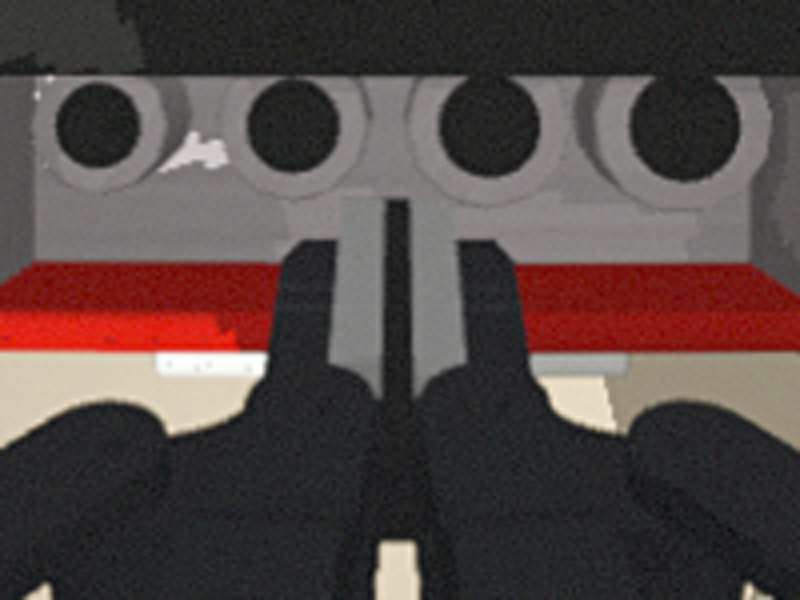

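```bash
python3 - <<'E'
import cell
print([n for n in dir(cell) if not n.startswith('_')], getattr(cell,'grip_point_offset',None))
from h import *
p,R=cur();T=Rtool(20)
for c in[(-.08,.065,.1),(-.142,.065,.1),(-.142,.065,.055)]:
  print(c,row(p,R,c2w(*c),T).round(4).tolist())
E
```

```text
['MotionError', 'boxes_of', 'calibration', 'finish_job', 'get_state', 'grip_point_offset', 'snapshot', 'trace'] 0.0187
(-0.08, 0.065, 0.1) [0.0071, 0.0006, -0.0194, -0.0008, 0.0, 0.0015]
(-0.142, 0.065, 0.1) [-0.0512, 0.0005, -0.0406, -0.0008, 0.0, 0.0015]
(-0.142, 0.065, 0.055) [-0.0666, 0.0005, 0.0017, -0.0008, 0.0, 0.0015]
```

>>> arm_command(series=[0.007, 0, -0.02, 0, 0, 0, 1, -0.02, 0, -0.03, 0, 0, 0, 1, -0.051, 0, -0.041, 0, 0, 0, 1, -0.051, 0, -0.041, 0, 0, 0, 1, -0.0665, 0, 0.0017, 0, 0, 0, 1, -0.0665, 0, 0.0017, 0, 0, 0, 1, -0.0665, 0, 0.0017, 0, 0, 0, 1])

```text
t: 5.4
position: [0.4355, -0.0274, 0.0546]
ee_rot: [-180.0, -19.9, -14.2]
contact_force: [0.7, -0.6, -0.9]
width: 0.0001
grip_force: 0.0
```

```bash
python3 chk.py; python3 - <<'E'
from h import *
p,R=cur()
a=snapshot("scene");cv2.imwrite("pics/s5.png",cv2.resize(a[190:290,220:350],None,fx=6,fy=6,interpolation=2))
print((proj(calibration("scene"),[p,p-R[:,2]*.03])-[220,190])*6)
for x in(-.12,-.08):print(x,row(p,R,c2w(x,.065,.055),Rtool(20)).round(4).tolist())
E
```

```text
chest-frame tcp -0.14224577035016855 0.06553262971169554 0.054590544679338986 [ 0.7 -0.6 -0.9] 5.4
[[392.55859413 359.42017562]
 [407.66774752 321.8432669 ]]
-0.12 [0.0211, 0.0006, 0.0072, -0.0009, 0.002, 0.0019]
-0.08 [0.0587, 0.0006, 0.0208, -0.0009, 0.002, 0.0019]
```

View pics/s5.png

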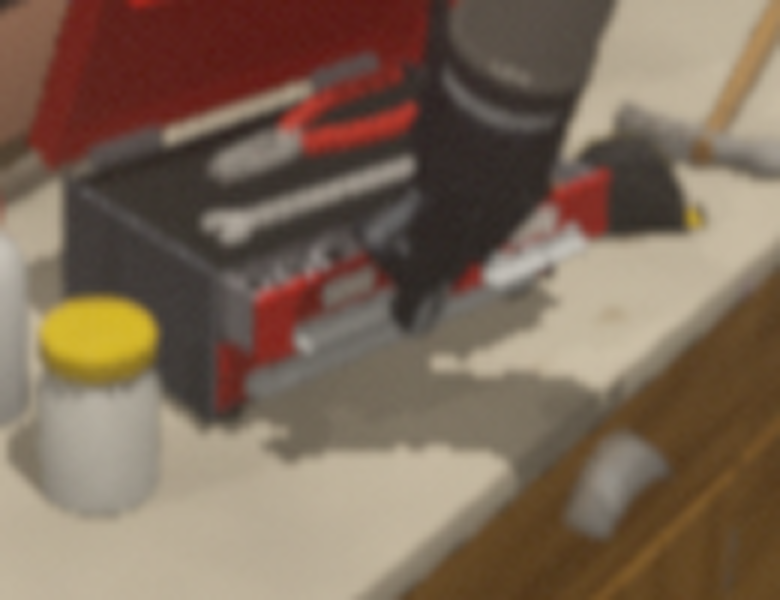

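>>> arm_command(series=[0.014, 0.0005, 0.005, 0, 0.002, 0.002, 1, 0.022, 0.0005, 0.0075, 0, 0.002, 0.002, 1, 0.028, 0.0005, 0.01, 0, 0.002, 0.002, 1, 0.033, 0.0005, 0.0118, 0, 0.002, 0.002, 1, 0.038, 0.0005, 0.0135, 0, 0.002, 0.002, 1, 0.043, 0.0005, 0.0153, 0, 0.002, 0.002, 1, 0.048, 0.0005, 0.017, 0, 0.002, 0.002, 1, 0.052, 0.0005, 0.0185, 0, 0.002, 0.002, 1, 0.056, 0.0005, 0.02, 0, 0.002, 0.002, 1])

```text
t: 6.35
position: [0.4932, -0.0427, 0.0551]
ee_rot: [-180.0, -20.1, -14.3]
contact_force: [-1.4, 0.0, 0.2]
width: 0.0002
grip_force: 1.1
```

```bash
python3 chk.py; python3 - <<'E'
from h import *
snapshot("wrist")
print([(np.round(r["extent"]),round(r["score"],2)) for r in boxes_of("wrist","drawer_left")[:2]])
s=get_state();k=calibration("wrist");R,t=wristRt(s)
for d in(0,.01,.02):print(d,proj(k,model([*PC,W,d,.043,1.137])["dll"],R,t))
E
```

```text
chest-frame tcp -0.08253011183853394 0.06500491571949683 0.055079004391413396 [-1.4  0.   0.2] 6.35
[(array([115., 212., 384., 260.]), 0.7)]
0 [[116.55374639 218.44735644]]
0.01 [[116.53433896 240.1392816 ]]
0.02 [[116.5895976  261.81227612]]
```

>>> arm_command(series=[0.004, 0, 0.0014, 0, 0, 0, 1, 0.007, 0, 0.0025, 0, 0, 0, 1, 0.01, 0, 0.0036, 0, 0, 0, 1, 0.012, 0, 0.0044, 0, 0, 0, 1, 0.014, 0, 0.005, 0, 0, 0, 1])

```text
t: 6.95
position: [0.5036, -0.0455, 0.0538]
ee_rot: [179.9, -19.6, -14.3]
contact_force: [-15.8, 4.4, 12.6]
width: 0.0004
grip_force: 8.4
```

>>> arm_command(series=[0.0015, 0, 0.0005, 0, 0, 0, 1, 0.003, 0, 0.001, 0, 0, 0, 1])

```text
t: 7.15
position: [0.5036, -0.0457, 0.0526]
ee_rot: [179.8, -19.3, -14.2]
contact_force: [-23.5, 7.5, 18.9]
width: -0.0
grip_force: 11.9
```

```bash
cat > dl.py <<'E'
from h import *
import sys
n=sys.argv[1];i=(3,4)[n=="right"]
s=get_state();k=calibration("wrist");R,t=wristRt(s);snapshot("wrist")
print([(np.round(r["extent"]),round(r["score"],2)) for r in boxes_of("wrist","drawer_"+n)[:1]])
for d in(0,.005,.01):
  q=[*PC,W,0,.043,1.137];q[i]=d;print(d,proj(k,model(q)["d"+n[0]+n[0]],R,t))
E
python3 chk.py w6; python3 dl.py left
```

```text
chest-frame tcp -0.07177185342741953 0.06463071082399478 0.052595179319042805 [-23.5   7.5  18.9] 7.15
[(array([111., 236., 387., 263.]), 0.56)]
0 [[113.0305851  242.10265902]]
0.005 [[113.11515095 253.1535814 ]]
0.01 [[113.21963573 264.18311492]]
```

>>> arm_command(series=[-0.004, 0, -0.0015, 0, 0, 0, 1, -0.008, 0, -0.003, 0, 0, 0, 1])

```text
t: 7.5
position: [0.5029, -0.0448, 0.0558]
ee_rot: [-179.9, -20.2, -14.3]
contact_force: [-0.6, -0.6, 0.1]
width: -0.0002
grip_force: 0.0
```

```bash
python3 chk.py w7; python3 - <<'E'
from h import *
a=cv2.imread("pics/w6.png");b=snapshot("scene")
cv2.imwrite("pics/m.png",np.vstack([cv2.resize(a[150:300,80:400],None,fx=2,fy=2),cv2.resize(b[190:265,220:380],None,fx=4,fy=4,interpolation=2)]))
S=calibration("scene")
for d in(0,.01): print((proj(S,[model([*PC,W,d,.043,1.137])[n] for n in("dll","dlr","drr","CFL","fl")])-[220,190])*4+[0,300])
E
```

```text
chest-frame tcp -0.07260257626400825 0.06537334988972897 0.055823530327761585 [-0.6 -0.6  0.1] 7.5
[[146.32160211 478.71705655]
 [261.75052768 434.29779438]
 [404.90031747 410.22806751]
 [139.62509885 475.88898571]
 [138.33099984 582.44444876]]
[[154.12047937 483.59098905]
 [269.74128035 438.70734193]
 [404.90031747 410.22806751]
 [139.62509885 475.88898571]
 [138.33099984 582.44444876]]
```

View pics/m.png

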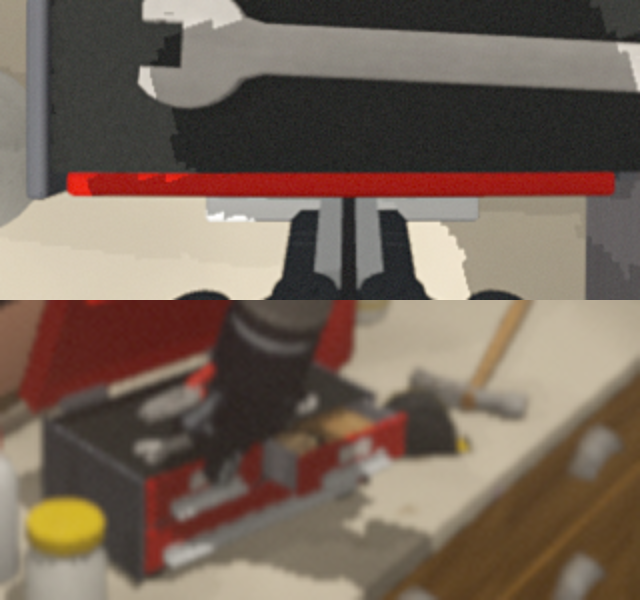

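```bash
python3 - <<'E'
from h import *
p,R=cur()
for c in((-.14,.065,.065),(-.14,-.065,.06)):print(c,row(p,R,c2w(*c),Rtool(20)).round(4).tolist())
E
```

```text
(-0.14, 0.065, 0.065) [-0.0609, 0.0003, -0.0316, -0.0015, -0.0043, -0.0005]
(-0.14, -0.065, 0.06) [-0.0625, 0.1303, -0.0271, -0.0015, -0.0043, -0.0005]
```

>>> arm_command(series=[-0.03, 0, -0.016, 0, -0.004, 0, 1, -0.061, 0, -0.0316, 0, -0.004, 0, 1, -0.061, 0, -0.0316, 0, -0.004, 0, 1, -0.062, 0.05, -0.03, 0, -0.004, 0, 1, -0.0625, 0.1, -0.028, 0, -0.004, 0, 1, -0.0625, 0.13, -0.027, 0, -0.004, 0, 1, -0.0625, 0.13, -0.027, 0, -0.004, 0, 1, -0.0625, 0.13, -0.027, 0, -0.004, 0, 1])

```text
t: 8.4
position: [0.4057, -0.1571, 0.0603]
ee_rot: [-180.0, -20.1, -14.6]
contact_force: [-0.4, -0.3, -0.1]
width: -0.0
grip_force: 0.0
```

```bash
python3 chk.py; python3 - <<'E'
from h import *
s=get_state();print(s["q"].round(1),s["ee_rot"])
p,R=cur()
for x in(-.12,-.085):print(x,row(p,R,c2w(x,-.065,.06),Rtool(20)).round(4).tolist())
E
```

```text
chest-frame tcp -0.13918763866309514 -0.06744886016481137 0.06033285868440323 [-0.4 -0.3 -0.1] 8.4
[ 33.4   0.3 -12.4 133.7  -4.8  26.2 -79.7] [-179.97101839  -20.05220172  -14.61858077]
-0.12 [0.0179, -0.0026, 0.0069, 0.0014, -0.0009, -0.0052]
-0.085 [0.0508, -0.0028, 0.0189, 0.0014, -0.0009, -0.0052]
```

>>> arm_command(series=[0.01, -0.0026, 0.004, 0, 0, -0.005, 1, 0.018, -0.0026, 0.007, 0, 0, -0.005, 1, 0.024, -0.0026, 0.009, 0, 0, -0.005, 1, 0.03, -0.0026, 0.0113, 0, 0, -0.005, 1, 0.036, -0.0026, 0.0135, 0, 0, -0.005, 1, 0.042, -0.0026, 0.0157, 0, 0, -0.005, 1, 0.047, -0.0026, 0.0175, 0, 0, -0.005, 1, 0.051, -0.0026, 0.019, 0, 0, -0.005, 1])

```text
t: 9.2
position: [0.458, -0.1646, 0.0585]
ee_rot: [180.0, -19.8, -14.0]
contact_force: [-1.9, 2.6, -0.4]
width: 0.0
grip_force: 1.1
```

>>> arm_command(series=[0.0025, 0, 0.0009, 0, 0, 0, 1, 0.005, 0, 0.0018, 0, 0, 0, 1])

```text
t: 9.4
position: [0.4629, -0.1662, 0.0586]
ee_rot: [180.0, -19.8, -14.0]
contact_force: [-2.0, 1.7, 0.3]
width: -0.0
grip_force: 1.1
```

```bash
python3 chk.py; python3 dl.py right
```

```text
chest-frame tcp -0.08148572822300656 -0.062194586590951256 0.05858647800148951 [-2.   1.7  0.3] 9.4
[(array([127., 213., 387., 263.]), 0.92)]
0 [[392.77747806 219.28783533]]
0.005 [[392.75535949 229.89129713]]
0.01 [[392.71528943 240.49065693]]
```

>>> arm_command(series=[0.0025, 0, 0.0009, 0, 0, 0, 1, 0.005, 0, 0.0018, 0, 0, 0, 1, 0.0075, 0, 0.0027, 0, 0, 0, 1])

```text
t: 9.8
position: [0.4709, -0.1685, 0.0589]
ee_rot: [179.9, -19.9, -14.0]
contact_force: [-2.4, 1.0, -1.4]
width: 0.0006
grip_force: 1.1
```

>>> arm_command(series=[0.0015, 0, 0.0005, 0, 0, 0, 1, 0.0025, 0, 0.0009, 0, 0, 0, 1])

```text
t: 10.0
position: [0.4721, -0.1688, 0.0585]
ee_rot: [179.9, -19.7, -14.0]
contact_force: [-8.1, 2.1, 7.2]
width: 0.0001
grip_force: 4.5
```

>>> arm_command(series=[0.001, 0, 0.0002, 0, 0, 0, 1])

```text
t: 10.1
position: [0.4721, -0.1689, 0.0583]
ee_rot: [179.9, -19.6, -14.0]
contact_force: [-10.3, 3.8, 9.6]
width: 0.0002
grip_force: 5.6
```

```bash
python3 chk.py w8;python3 dl.py right; python3 - <<'E'
from h import *
p,R=cur()
for c in((-.12,-.065,.07),(-.14,-.03,.22)):print(c,row(p,R,c2w(*c),Rtool(20)).round(4).tolist())
E
```

```text
chest-frame tcp -0.0718949477211911 -0.0625143654833768 0.05834040205338769 [-10.3   3.8   9.6] 10.1
[(array([128., 235., 390., 263.]), 0.57)]
0 [[392.31695163 239.89093445]]
0.005 [[392.2457332  250.49330622]]
0.01 [[392.15650114 261.08072668]]
(-0.12, -0.065, 0.07) [-0.0413, 0.0023, -0.0271, -0.0006, 0.0066, 0.0041]
(-0.14, -0.03, 0.22) [-0.0097, -0.0326, -0.1751, -0.0006, 0.0066, 0.0041]
```

View pics/w8.png

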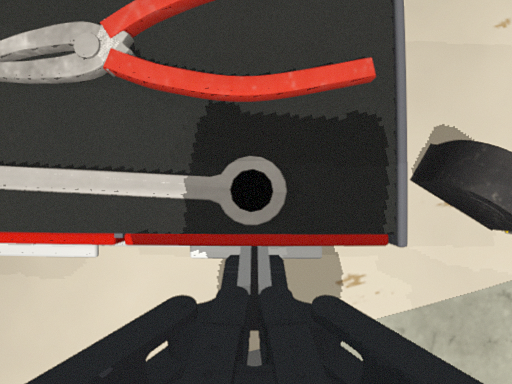

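```bash
python3 - <<'E'
from h import *
p,R=cur()
f=lambda l:[row(p,R,c2w(*c[:3]),Rtool(c[3])).round(3).tolist() for c in l]
for r in f([(-.12,-.063,.07,20),(-.14,-.05,.2,20),(-.13,-.02,.32,15),(.09,0,.33,0)]):print(r)
E
```

```text
[-0.041, 0.0, -0.027, -0.001, 0.007, 0.004]
[-0.016, -0.013, -0.156, -0.001, 0.007, 0.004]
[0.033, -0.042, -0.266, -0.0, -0.081, 0.004]
[0.244, -0.062, -0.201, 0.0, -0.343, 0.004]
```

>>> arm_command(series=[-0.041, 0, -0.027, 0, 0.007, 0.004, 1, -0.041, 0, -0.027, 0, 0.007, 0.004, 1, -0.03, -0.005, -0.09, 0, 0.007, 0.004, 1, -0.016, -0.013, -0.156, 0, 0.007, 0.004, 1, -0.016, -0.013, -0.156, 0, 0.007, 0.004, 1, 0.033, -0.042, -0.266, 0, -0.081, 0.004, 1, 0.033, -0.042, -0.266, 0, -0.081, 0.004, 1, 0.033, -0.042, -0.266, 0, -0.081, 0.004, 1, 0.033, -0.042, -0.266, 0, -0.081, 0.004, 1])

```text
t: 11.15
position: [0.4314, -0.1139, 0.3267]
ee_rot: [180.0, -16.0, -14.1]
contact_force: [0.4, -0.5, 0.3]
width: 0.0
grip_force: 0.0
```

```bash
python3 chk.py; python3 - <<'E'
from h import *
p,R=cur();print(get_state()["ee_rot"],get_state()["q"].round(1))
f=lambda l:[row(p,R,c2w(*c[:3]),Rtool(c[3])).round(3).tolist() for c in l]
for r in f([(-.02,-.0,.33,8),(.09,0,.33,0)]):print(r)
E
```

```text
chest-frame tcp -0.12493058599860545 -0.019249398228846252 0.32669195015626 [ 0.4 -0.5  0.3] 11.15
[179.96281483 -16.02204405 -14.14309869] [ 32.6  -9.7 -16.8 100.5  -3.3  72.8 -88. ]
[0.102, -0.019, 0.026, 0.0, -0.14, 0.003]
[0.208, -0.019, 0.056, 0.0, -0.28, 0.003]
```

>>> arm_command(series=[0.05, -0.01, 0.013, 0, -0.07, 0.003, 1, 0.102, -0.019, 0.026, 0, -0.14, 0.003, 1, 0.15, -0.019, 0.04, 0, -0.21, 0.003, 1, 0.208, -0.019, 0.056, 0, -0.28, 0.003, 1, 0.208, -0.019, 0.056, 0, -0.28, 0.003, 1, 0.208, -0.019, 0.056, 0, -0.28, 0.003, 1, 0.208, -0.019, 0.056, 0, -0.28, 0.003, 1])

```text
t: 11.85
position: [0.6407, -0.1486, 0.3188]
ee_rot: [-179.9, 1.0, -14.4]
contact_force: [-0.3, -0.1, 1.5]
width: 0.0001
grip_force: 0.0
```

```bash
python3 chk.py; python3 - <<'E'
from h import *
s=get_state();p,R=cur();print(s["ee_rot"])
a=snapshot("wrist");t=boxes_of("wrist","lid");print([(r["extent"],r["score"]) for r in t])
k=calibration("wrist");Rw,tw=wristRt(s)
for th in(1.05,1.137,1.2):print(th,[proj(k,model([*PC,W,0,0,th])[n],Rw,tw).round() for n in("EL","EM","ER")])
hsv=cv2.cvtColor(a,cv2.COLOR_BGR2HSV);m=((hsv[...,1]>150)&((hsv[...,0]<8)|(hsv[...,0]>172))&(hsv[...,2]>60))
for c in(60,120,180,340,400,460):
  y=np.flatnonzero(m[:,c]);print(c,(y.min(),y.max(),len(y)) if len(y) else None)
f=lambda l:[row(p,R,c2w(*c[:3]),Rtool(c[3])).round(3).tolist() for c in l]
for r in f([(.085,0,.217,0)]):print(r)
E
```

```text
chest-frame tcp 0.08646793161601075 -0.0013489146616919613 0.3188015434546557 [-0.3 -0.1  1.5] 11.85
[-179.94542961    0.95272655  -14.43802363]
[([85.1, 146.7, 419.4, 292.5], 0.96)]
1.05 [array([[ 90., 272.]]), array([[252., 273.]]), array([[414., 271.]])]
1.137 [array([[ 85., 262.]]), array([[252., 262.]]), array([[419., 261.]])]
1.2 [array([[ 81., 253.]]), array([[252., 253.]]), array([[423., 252.]])]
60 None
120 (np.int64(182), np.int64(290), 109)
180 (np.int64(150), np.int64(291), 142)
340 (np.int64(150), np.int64(289), 140)
400 (np.int64(218), np.int64(288), 71)
460 (np.int64(35), np.int64(117), 69)
[0.0, -0.001, 0.102, -0.001, 0.017, -0.002]
```

>>> arm_command(series=[0, 0, 0.04, 0, 0.017, 0, 1, 0, 0, 0.07, 0, 0.017, 0, 1, 0, 0, 0.085, 0, 0.017, 0, 1, 0, 0, 0.102, 0, 0.017, 0, 1, 0, 0, 0.102, 0, 0.017, 0, 1])

```text
t: 12.45
position: [0.6363, -0.1481, 0.2187]
ee_rot: [180.0, -0.0, -14.4]
contact_force: [-0.1, 0.4, -0.3]
width: -0.0001
grip_force: 0.0
```

```bash
cat > arc.py <<'E'
from h import *
import sys
r,off=float(sys.argv[1]),float(sys.argv[2])
p,R=cur()
for th in map(float,sys.argv[3:]):
  c,s=np.cos(th),np.sin(th)
  print(th,row(p,R,c2w(.074-r*c+.026*s+.011,0,.108+r*s+.026*c-off),Rtool(0)).round(4).tolist())
E
python3 chk.py; python3 arc.py .139 .028 1.137 1.05 .95 .85 .75 .65 .55 .45 .35 .25 .15 .1 .05 0
```

```text
chest-frame tcp 0.08212447657289815 -0.001975703821507333 0.21867851210600273 [-0.1  0.4 -0.3] 12.45
1.137 [-0.032, -0.0019, 0.0016, 0.0007, -0.0006, -0.0024]
1.05 [-0.0437, -0.0018, 0.0051, 0.0007, -0.0006, -0.0024]
0.95 [-0.0568, -0.0018, 0.0105, 0.0007, -0.0006, -0.0024]
0.85 [-0.0693, -0.0018, 0.017, 0.0007, -0.0006, -0.0024]
0.75 [-0.0811, -0.0017, 0.0249, 0.0007, -0.0006, -0.0024]
0.65 [-0.0921, -0.0017, 0.0338, 0.0007, -0.0006, -0.0024]
0.55 [-0.1021, -0.0017, 0.0438, 0.0007, -0.0006, -0.0024]
0.45 [-0.111, -0.0017, 0.0547, 0.0007, -0.0006, -0.0024]
0.35 [-0.1188, -0.0017, 0.0665, 0.0007, -0.0006, -0.0024]
0.25 [-0.1254, -0.0016, 0.079, 0.0007, -0.0006, -0.0024]
0.15 [-0.1307, -0.0016, 0.0921, 0.0007, -0.0006, -0.0024]
0.1 [-0.1329, -0.0016, 0.0988, 0.0007, -0.0006, -0.0024]
0.05 [-0.1347, -0.0016, 0.1057, 0.0007, -0.0006, -0.0024]
0.0 [-0.1362, -0.0016, 0.1126, 0.0007, -0.0006, -0.0024]
```

>>> arm_command(series=[-0.015, -0.002, 0.001, 0, 0, -0.002, 1, -0.025, -0.002, 0.0015, 0, 0, -0.002, 1, -0.032, -0.002, 0.0016, 0, 0, -0.002, 1, -0.038, -0.002, 0.0033, 0, 0, -0.002, 1, -0.0437, -0.002, 0.005, 0, 0, -0.002, 1, -0.05, -0.002, 0.0078, 0, 0, -0.002, 1, -0.0568, -0.002, 0.0105, 0, 0, -0.002, 1])

```text
t: 13.15
position: [0.585, -0.132, 0.2091]
ee_rot: [-179.9, -0.3, -14.3]
contact_force: [1.8, -0.5, 3.8]
width: 0.0001
grip_force: 1.7
```

```bash
cat > lid.py <<'E'
from h import *
s=get_state();k=calibration("wrist");Rw,tw=wristRt(s);snapshot("wrist")
t=boxes_of("wrist","lid");print([(np.round(r["extent"]),round(r["score"],2)) for r in t[:1]])
for th in(1.1,.9,.7,.5,.3,.1,0):
  P=model([*PC,W,0,0,th]);print(th,[proj(k,P[n],Rw,tw)[0].round() for n in("EL","EM","ER")])
E
python3 chk.py; python3 lid.py; python3 arc.py .139 .028 .95 .85 .75 .65 .55 .45 .35
```

```text
chest-frame tcp 0.028381463021043503 0.0009907957399593317 0.2091392796490395 [ 1.8 -0.5  3.8] 13.15
[(array([  1., 110., 512., 338.]), 0.91)]
1.1 [array([-39., 284.]), array([255., 289.]), array([549., 283.])]
0.9 [array([ -3., 317.]), array([255., 322.]), array([514., 316.])]
0.7 [array([ 29., 332.]), array([255., 336.]), array([481., 331.])]
0.5 [array([ 57., 334.]), array([255., 337.]), array([453., 333.])]
0.3 [array([ 80., 327.]), array([255., 329.]), array([429., 326.])]
0.1 [array([ 99., 314.]), array([255., 315.]), array([411., 313.])]
0 [array([107., 306.]), array([255., 307.]), array([403., 305.])]
0.95 [-0.0013, 0.0009, -0.0002, -0.0006, -0.0011, -0.0001]
0.85 [-0.0139, 0.001, 0.0063, -0.0006, -0.0011, -0.0001]
0.75 [-0.0256, 0.001, 0.0141, -0.0006, -0.0011, -0.0001]
0.65 [-0.0366, 0.001, 0.0231, -0.0006, -0.0011, -0.0001]
0.55 [-0.0466, 0.001, 0.0331, -0.0006, -0.0011, -0.0001]
0.45 [-0.0555, 0.001, 0.044, -0.0006, -0.0011, -0.0001]
0.35 [-0.0634, 0.001, 0.0558, -0.0006, -0.0011, -0.0001]
```

>>> arm_command(series=[-0.007, 0.001, 0.003, 0, 0, 0, 1, -0.0139, 0.001, 0.0063, 0, 0, 0, 1, -0.02, 0.001, 0.01, 0, 0, 0, 1, -0.0256, 0.001, 0.0141, 0, 0, 0, 1, -0.0312, 0.001, 0.0185, 0, 0, 0, 1, -0.0366, 0.001, 0.0231, 0, 0, 0, 1, -0.0417, 0.001, 0.028, 0, 0, 0, 1, -0.0466, 0.001, 0.0331, 0, 0, 0, 1, -0.051, 0.001, 0.0385, 0, 0, 0, 1, -0.0555, 0.001, 0.044, 0, 0, 0, 1, -0.0595, 0.001, 0.0498, 0, 0, 0, 1, -0.0634, 0.001, 0.0558, 0, 0, 0, 1])

```text
t: 14.45
position: [0.5224, -0.1174, 0.1517]
ee_rot: [-180.0, -0.1, -14.3]
contact_force: [-1.2, 0.2, 1.6]
width: 0.0
grip_force: 0.9
```

```bash
python3 chk.py; python3 lid.py; python3 arc.py .139 .028 .35 .25 .15 .1 .05 0
```

```text
chest-frame tcp -0.035861974695005544 -0.00027935264942935065 0.15167403676118826 [-1.2  0.2  1.6] 14.45
[(array([  0.,  23., 512., 315.]), 0.55)]
1.1 [array([-246.,  197.]), array([251., 196.]), array([752., 195.])]
0.9 [array([-175.,  268.]), array([252., 279.]), array([680., 267.])]
0.7 [array([-100.,  303.]), array([252., 312.]), array([605., 302.])]
0.5 [array([-39., 312.]), array([253., 318.]), array([544., 311.])]
0.3 [array([  8., 306.]), array([253., 310.]), array([498., 305.])]
0.1 [array([ 43., 292.]), array([253., 294.]), array([463., 291.])]
0 [array([ 57., 283.]), array([253., 284.]), array([449., 282.])]
0.35 [-0.0, -0.0002, -0.0012, -0.0006, -0.0003, -0.0003]
0.25 [-0.0066, -0.0002, 0.0113, -0.0006, -0.0003, -0.0003]
0.15 [-0.0119, -0.0001, 0.0244, -0.0006, -0.0003, -0.0003]
0.1 [-0.0141, -0.0001, 0.0312, -0.0006, -0.0003, -0.0003]
0.05 [-0.0159, -0.0001, 0.038, -0.0006, -0.0003, -0.0003]
0.0 [-0.0174, -0.0001, 0.0449, -0.0006, -0.0003, -0.0003]
```

Lid follows. Continue to about 0.08 rad gently.

>>> arm_command(series=[-0.0035, 0, 0.005, 0, 0, 0, 1, -0.0066, 0, 0.0113, 0, 0, 0, 1, -0.0095, 0, 0.0178, 0, 0, 0, 1, -0.0119, 0, 0.0244, 0, 0, 0, 1, -0.013, 0, 0.028, 0, 0, 0, 1, -0.0141, 0, 0.0312, 0, 0, 0, 1])

```text
t: 15.15
position: [0.509, -0.1135, 0.1205]
ee_rot: [-179.9, -0.1, -14.3]
contact_force: [-0.3, -0.6, 0.9]
width: -0.0
grip_force: 0.6
```

```bash
python3 chk.py; python3 lid.py|sed -n '1p;6,9p'; python3 arc.py .139 .028 .1 .05 0
```

```text
chest-frame tcp -0.049747549541189 0.00023187910813943918 0.12053927579673293 [-0.3 -0.6  0.9] 15.15
[(array([  1.,   0., 512., 313.]), 0.93)]
0.3 [array([-43., 323.]), array([254., 330.]), array([550., 322.])]
0.1 [array([  6., 304.]), array([254., 308.]), array([502., 303.])]
0 [array([ 25., 292.]), array([254., 295.]), array([483., 292.])]
0.1 [-0.0011, 0.0003, 0.0007, -0.0011, -0.0022, -0.0001]
0.05 [-0.0029, 0.0003, 0.0076, -0.0011, -0.0022, -0.0001]
0.0 [-0.0044, 0.0003, 0.0145, -0.0011, -0.0022, -0.0001]
```

>>> arm_command(series=[-0.001, 0, 0.0025, 0, 0, 0, 1, -0.002, 0, 0.005, 0, 0, 0, 1, -0.003, 0, 0.0075, 0, 0, 0, 1, -0.0035, 0, 0.01, 0, 0, 0, 1])

```text
t: 15.65
position: [0.5065, -0.1128, 0.1112]
ee_rot: [-179.9, -0.2, -14.3]
contact_force: [0.9, 0.6, 1.4]
width: 0.0
grip_force: 0.4
```

>>> arm_command(series=[-0.0005, 0, 0.002, 0, 0, 0, 1, -0.0008, 0, 0.004, 0, 0, 0, 1])

```text
t: 15.85
position: [0.5053, -0.1125, 0.107]
ee_rot: [-179.9, -0.2, -14.3]
contact_force: [-0.8, -0.1, 1.3]
width: 0.0003
grip_force: 0.4
```

```bash
python3 chk.py; python3 lid.py|sed -n '1p;6,9p'
```

```text
chest-frame tcp -0.0535813647693071 0.0002606188858747093 0.10700372172183495 [-0.8 -0.1  1.3] 15.85
[(array([  0.,   1., 512., 311.]), 0.57)]
0.3 [array([-70., 336.]), array([254., 346.]), array([577., 336.])]
0.1 [array([-13., 314.]), array([254., 319.]), array([521., 313.])]
0 [array([  8., 301.]), array([254., 305.]), array([499., 300.])]
```

>>> arm_command(series=[-0.0003, 0, 0.002, 0, 0, 0, 1, -0.0005, 0, 0.004, 0, 0, 0, 1])

```text
t: 16.15
position: [0.5044, -0.1125, 0.1029]
ee_rot: [-180.0, -0.1, -14.3]
contact_force: [-1.1, 0.1, 0.7]
width: -0.0002
grip_force: 0.5
```

>>> arm_command(series=[0, 0, 0.0015, 0, 0, 0, 1, 0, 0, 0.003, 0, 0, 0, 1])

```text
t: 16.35
position: [0.5044, -0.1125, 0.1025]
ee_rot: [180.0, -0.1, -14.3]
contact_force: [-6.8, 1.2, 21.6]
width: -0.0
grip_force: 10.9
```

>>> arm_command(series=[0, 0, -0.01, 0, 0, 0, 1, 0, 0, -0.04, 0, 0, 0, 1, 0, 0, -0.08, 0, 0, 0, 1, 0, 0, -0.12, 0, 0, 0, 1, 0, 0, -0.15, 0, 0, 0, 1, 0, 0, -0.15, 0, 0, 0, 1])

```text
t: 16.95
position: [0.5078, -0.1128, 0.2553]
ee_rot: [-179.9, -0.8, -14.3]
contact_force: [0.4, 0.9, 0.5]
width: -0.0001
grip_force: 0.0
```

```bash
python3 chk.py; python3 - <<'E'
from h import *
s=get_state();snapshot("wrist");snapshot("scene");snapshot("side")
kw=calibration("wrist");Rw,tw=wristRt(s);S=calibration("scene")
for c in("wrist","scene","side"):
  for n in("lid","drawer_left","drawer_right","jar","glue","tape"):
    t=boxes_of(c,n);print(c,n,[(np.round(r["extent"]),round(r["score"],2)) for r in t[:1]])
for th in(.1,.05,0):
  P=model([*PC,W,0,0,th]);print(th,[proj(kw,P[n],Rw,tw)[0].round(1).tolist() for n in("EL","EM","ER")],[proj(S,P[n])[0].round(1).tolist() for n in("EL","ER","BL","BR")])
E
```

```text
chest-frame tcp -0.051083364180068515 0.0006264839362929014 0.2552981302165571 [0.4 0.9 0.5] 16.95
wrist lid [(array([ 97.,  40., 415., 214.]), 0.86)]
wrist drawer_left []
wrist drawer_right []
wrist jar [(array([ 39., 145., 113., 213.]), 0.91)]
wrist glue [(array([  4.,  69., 100., 119.]), 0.56)]
wrist tape [(array([405., 120., 462., 174.]), 0.85)]
scene lid [(array([229., 192., 316., 244.]), 0.77)]
scene drawer_left [(array([257., 234., 286., 245.]), 0.68)]
scene drawer_right []
scene jar [(array([228., 242., 246., 272.]), 0.64)]
scene glue [(array([208., 216., 227., 263.]), 0.67)]
scene tape [(array([314., 208., 338., 231.]), 0.9)]
side lid [(array([255., 201., 346., 262.]), 0.96)]
side drawer_left []
side drawer_right []
side jar [(array([229., 230., 247., 259.]), 0.71)]
side glue [(array([238., 199., 251., 238.]), 0.6)]
side tape [(array([351., 252., 374., 287.]), 0.82)]
0.1 [[106.5, 213.6], [254.2, 213.6], [402.0, 213.2]] [[255.7, 223.3], [317.6, 200.7], [256.6, 238.2], [317.7, 214.3]]
0.05 [[110.2, 212.5], [254.2, 212.5], [398.3, 212.1]] [[256.1, 225.7], [317.9, 202.8], [256.4, 240.3], [317.4, 216.2]]
0 [[113.7, 211.0], [254.2, 211.0], [394.8, 210.6]] [[256.3, 228.0], [318.0, 205.0], [256.1, 242.3], [317.0, 218.1]]
```

```bash
python3 - <<'E'
from h import *
s=get_state();a=snapshot("wrist");b=snapshot("scene");kw=calibration("wrist");Rw,tw=wristRt(s);S=calibration("scene")
def red(a):
  h=cv2.cvtColor(a,cv2.COLOR_BGR2HSV);return ((h[...,1]>140)&((h[...,0]<8)|(h[...,0]>172))&(h[...,2]>60))
m=red(a)
for r in range(30,225,8):
  x=np.flatnonzero(m[r]);print(r,(x.min(),x.max(),len(x)) if len(x) else None,end='; ')
print()
for th in(.2,.1,0):
  c,sn=np.cos(th),np.sin(th);q=[.074+.026*sn,.074-.157*c+.026*sn];z=[.108+.026*c,.108+.157*sn+.026*c]
  print(th,[proj(kw,c2w(q[i],y,z[i]),Rw,tw)[0].round().tolist() for i in(0,1) for y in(.14,-.14)])
m=red(b)
for c in range(225,322,6):
  y=np.flatnonzero(m[170:262,c])+170;print(c,(y.min(),y.max()) if len(y) else None,end='; ')
print()
for n,y in(("L",.14),("M",0),("R",-.14)):
  for th in(.1,.05,0):
    P=model([*PC,W,0,0,th]);print(n,th,proj(S,P["E"+n])[0].round(1),proj(S,P["B"+n])[0].round(1),"hinge-top",proj(S,c2w(.074+.026*np.sin(th),y,.108+.026*np.cos(th)))[0].round(1))
E
```

```text
30 None; 38 (np.int64(87), np.int64(417), 331); 46 (np.int64(88), np.int64(416), 329); 54 (np.int64(89), np.int64(415), 327); 62 (np.int64(90), np.int64(414), 325); 70 (np.int64(91), np.int64(413), 323); 78 (np.int64(92), np.int64(412), 321); 86 (np.int64(1), np.int64(411), 350); 94 (np.int64(0), np.int64(410), 350); 102 (np.int64(15), np.int64(409), 326); 110 (np.int64(97), np.int64(408), 266); 118 (np.int64(98), np.int64(408), 157); 126 (np.int64(99), np.int64(406), 262); 134 (np.int64(100), np.int64(405), 306); 142 (np.int64(101), np.int64(404), 304); 150 (np.int64(103), np.int64(402), 300); 158 (np.int64(104), np.int64(401), 298); 166 (np.int64(105), np.int64(400), 296); 174 (np.int64(106), np.int64(399), 294); 182 (np.int64(107), np.int64(397), 291); 190 (np.int64(109), np.int64(396), 288); 198 (np.int64(110), np.int64(395), 286); 206 (np.int64(111), np.int64(394), 284); 214 None; 222 None; 
0.2 [[85.0, 26.0], [421.0, 26.0], [95.0, 212.0], [413.0, 212.0]]
0.1 [[85.0, 30.0], [421.0, 29.0], [103.0, 211.0], [404.0, 211.0]]
0 [[86.0, 33.0], [421.0, 32.0], [110.0, 208.0], [397.0, 208
[... 382 characters left out ...]
.int64(170), np.int64(238)); 297 (np.int64(170), np.int64(235)); 303 (np.int64(170), np.int64(233)); 309 (np.int64(203), np.int64(234)); 315 (np.int64(206), np.int64(219)); 321 None; 
L 0.1 [255.7 223.3] [256.6 238.2] hinge-top [227.2 210.4]
L 0.05 [256.1 225.7] [256.4 240.3] hinge-top [227.4 210.5]
L 0 [256.3 228. ] [256.1 242.3] hinge-top [227.6 210.6]
M 0.1 [288.4 211.3] [288.8 225.6] hinge-top [258.8 200. ]
M 0.05 [288.7 213.6] [288.6 227.6] hinge-top [259.1 200.1]
M 0 [288.9 215.9] [288.2 229.5] hinge-top [259.3 200.2]
R 0.1 [317.6 200.7] [317.7 214.3] hinge-top [287.4 190.7]
R 0.05 [317.9 202.8] [317.4 216.2] hinge-top [287.6 190.8]
R 0 [318. 205.] [317.  218.1] hinge-top [287.8 190.9]
```

```bash
python3 -c "
from cell import *
print(finish_job())"
```

```text
the job is handed in; nothing more can be done
None
```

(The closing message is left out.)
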